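Proof-pull the glued knob of a jar lid

TASK

Slide the ceramic lid with the tall wooden knob flat along the bench under the jaws of the pull gauge until it meets the stop, then pull straight up on its glued knob so that the gauge is loaded with about 13 N (never more than 20 N), and keep that pull steady for about two seconds to prove the glue. Then take the lid back out through the open mouth of the jaws and set it down gently and flat on the empty end of the plywood board, let go of it, and leave the gauge and everything else untouched.

Things in the scene. Friction and masses are not known exactly. Their poses are not given: they have to be found in the camera images.
- lid_knob (a point): Grip point of the lid to test, on its knob's axis, 57 mm above the underside; z up along the knob. White ceramic disc 90 mm wide, 8 mm thick (a 34 mm wide collar reaches 12 mm), with a round upright wooden knob glued in the middle, 26 mm wide, top 74 mm above the underside. 0.24 kg, give or take a fifth. Starts flat on the bench. The knob does not slip in a grip of 30 N or more.
- lid_foot (a point): Centre of the flat underside of the same lid.
- gauge_base: Pull gauge fixed on the bench. Origin: bench level, where the lid's centre lies when home; x from mouth to stop, z up. The lid slides in along +x under a flat steel fork: two 6 mm thick jaws, x -45 to +53 mm, at y 25 to 47 mm either side; the 50 mm slot between them, for the knob, is open at -x and above; a bridge joins them from x = 48 mm. Grey housing: x 65 to 140 mm, 105 mm high.
- gauge_mouth (a point): Point on the bench under the middle of the jaws' open ends (x = -45 mm in the gauge's frame). The underside of the jaws stands 14 to 20 mm above the bench; this height is set anew each time and is not measured, so the 8 mm thick lid rises an unknown 6 to 12 mm before it bears on them. The jaws are level.
- gauge_stop (a point): Foot of the face of the fixed stop bar, 11 mm high, at x = 46 mm in the gauge's frame: the lid's edge meets it when the lid is home, with its centre at x = 1 mm.
- gauge (a joint): Rise of the gauge's fork against its spring, in m: 0 at rest, no preload; 1 mm for each 4 N of upward pull by the lid on the jaws (13 N = 3.2 mm, 20 N = 5 mm). The lid's own weight, about 2.4 N, comes on top of this in what the robot carries.
- board: Plywood board, fixed, 260 mm along its x, 150 mm along its y, 12 mm thick; origin at the centre of its underside. A terracotta bowl 80 mm wide, 45 mm high stands on its +x end, centred 75 mm from the middle.
- board_spot (a point): Middle of the empty end of the board, on its upper face: 65 mm from the middle of the board towards its -x end.
- bowl: Bystander: terracotta bowl, 80 mm wide, 45 mm high, on the board.
- jar_a: Bystander: white glaze jar with blue cap, 68 mm wide, 100 mm high, beyond the gauge.
- jar_b: Bystander: the same kind of jar, beyond the gauge.
- small_lid: Bystander: small all-ceramic lid, 68 mm wide, 24 mm high, near the robot.
- brush: Bystander: brush, 130 mm long, lying near the robot.
Not all that is in view belongs to the job. Leave any green or yellow look-alike of the part that bears lid_knob alone.

How it is judged:
By the outcome, as a careful person would: the job done as asked, in the order asked, and still so for the second after the job is handed in, with the robot touching nothing.
It also fails if it takes over 69 s, if anything falls off the work surface, if the arm or the gripper's body presses on something with over 40 N, if the wrist force passes 120 N, or if a joint passes its speed limit or range.

ROBOT

A 6-joint arm with a two-finger parallel gripper is mounted at the origin on the work surface. World frame = base frame: x ahead of the robot, y to its left, z up, the work surface at z = 0. Lengths are in m, angles in rad, forces in N, time in s.
With the tool pointing down it reaches from about 0.3 to 0.85 m from the base axis. Payload 4.2 kg.
Tool frame: the origin (TCP) lies midway between the tips of the shut fingers; the grasp point (between the pads) lies 19 mm behind it; x points along the fingers, y is the direction in which the jaws open and shut, and the axes are right-handed (so a half turn about x gives the same grasp; the last joint's range is limited). The gripper opens to 91 mm and grips with 3 to 60 N. Pads are 32 mm wide; open, the fingers measure 118 mm over their backs; the gripper's body (76 mm by 178 mm) begins 60 mm behind the grasp point.
Start: joints at [-1.12, 0.32, 1.565, -0, 1.257, -0.02], TCP at [0.261, -0.512, 0.214] pointing down, gripper open.
Joint ranges: [-3.11, 3.11], [-0.84, 2.01], [0.21, 2.61], [-1.34, 4.49], [0.05, 2.63], [-2.56, 2.56]. Speed limits (rad/s): [2.57, 2.57, 3.14, 3.14, 3.14, 3.14].

INTERFACE

Orientations are given as a unit quaternion [x, y, z, w].
In Python, from station import bot gives the robot as it stands.
- The arm moves only by the shell command python3 -m crank 'ROWS' [OPENING] [FORCE]. ROWS is JSON, a list of rows, each an object with "travel": the shift along the tool's x, y, z in mm, a list of three; "turn": the turn about the tool's x in rad. In form: [{"travel": [tx, ty, tz], "turn": turn}, ...]. A call has 1 to 20 rows; each row is the pose to reach, as a shift and turn from the pose commanded when the call began, along the tool's axes at that moment; what a row does not reach only later rows make up. A row lasts 1/12 s, in which the tool goes at most 41.7 mm and 7.16 degrees, less where a joint would pass 70% of its speed; a pose out of reach is approached as far as the arm can. A call with a gripper value outside its range is refused whole. OPENING is the opening, from 0 (shut) to 1 (fully open), set as the call begins (- or left out, the last holds). The fingers move at their own pace and stop on an object; FORCE is the grip in N (left out, the last holds). Time passes only in rows, so rows that repeat a pose let the fingers close. It gives the time, the measured TCP pose, the force and the opening at its end, in the units of the state.
- bot.sense(): the state, without advancing time (a new reading comes with each control period).
- bot.snapshot(name): name is "scene" or "top"; returns a dict with "image" (384x512x3 uint8, red, green, blue), "camera_matrix" (3x3 intrinsics, pixels), "world_from_camera" (4x4, takes a point from camera to world coordinates). Camera axes: x right, y down, z forward; pixel columns grow to the right and rows downward; lengths in m; the calibration is good to about 2 mm. A picture is of the moment at which its call begins. There is no depth.
- bot.hand_in(): hands the job in, once; it reports no verdict.
The state is a dict: "clock": time; "joint_pos": joint angles; "qvel": joint speeds; "joint_torque": joint torques, N m; "position": TCP position; "ee_rot": TCP orientation; "ft_force": force on the tool from outside, world axes, zero at the start; "wrist_torque": the same for the moment, N m; "finger_gap": opening from 0.0 (shut) to 1.0 (fully open).
Only numpy, scipy, OpenCV 4.12 (cv2) and the standard library are available. Lean on these libraries where they do the work, as an engineer would, in place of code of your own. Each camera call takes 0.05 s, during which the arm holds its last target. There are 200 camera calls.

## Working session

There is one attempt and no reset: what is moved stays moved. The work goes in short steps, Python scripts to look and compute and a shell command to move; the robot and the scene stay as the last step left them, time stands still between calls to the robot, and variables do not carry over. Pictures are saved under pics/ and viewed, about 8 in all and at most 12, crops included, and the job is handed in when it is done.

```bash
mkdir -p pics; ls; cat > h.py <<'E'
import numpy as np, cv2, json
from station import bot
def snap(cam,name):
    s=bot.snapshot(cam); np.savez(f'pics/{name}.npz',**{k:np.array(v) for k,v in s.items()})
    cv2.imwrite(f'pics/{name}.png',cv2.cvtColor(s['image'],cv2.COLOR_RGB2BGR)); return s
def load(name): return dict(np.load(f'pics/{name}.npz'))
def ray(s,u,v,z):
    T=s['world_from_camera'];d=T[:3,:3]@np.linalg.inv(s['camera_matrix'])@[u,v,1];o=T[:3,3]
    return o+d*(z-o[2])/d[2]
def proj(s,p):
    T=s['world_from_camera'];c=T[:3,:3].T@(np.array(p)-T[:3,3]);q=s['camera_matrix']@c;return q[:2]/q[2]
def crop(name,u0,v0,w,h,k,out):
    im=cv2.imread(f'pics/{name}.png')[v0:v0+h,u0:u0+w]
    cv2.imwrite(f'pics/{out}.png',cv2.resize(im,None,fx=k,fy=k,interpolation=cv2.INTER_CUBIC))
E
python3 - <<'E'
from h import *
a=snap('top','t0');b=snap('scene','s0')
im=np.hstack([cv2.imread('pics/t0.png'),cv2.imread('pics/s0.png')])
for s in(a,b):print(s['world_from_camera'].round(3),s['camera_matrix'].round(1))
print(bot.sense())
E
```

```text
pics
[[ 0.007 -0.987  0.161  0.405]
 [-1.    -0.007 -0.     0.031]
 [ 0.001 -0.161 -0.987  0.905]
 [ 0.     0.     0.     1.   ]] [[378.3   0.  250.9]
 [  0.  378.3 192.2]
 [  0.    0.    1. ]]
[[ 0.671  0.626 -0.397  0.991]
 [ 0.742 -0.569  0.355 -0.309]
 [-0.004 -0.533 -0.846  0.947]
 [ 0.     0.     0.     1.   ]] [[371.8   0.  253.4]
 [  0.  371.8 192.1]
 [  0.    0.    1. ]]
{'clock': 0.1, 'joint_pos': array([-1.12001676e+00,  3.20225143e-01,  1.56555148e+00, -2.06903046e-05,
        1.25739368e+00, -2.00030543e-02]), 'qvel': array([-0.00030918,  0.00101055, -0.00433472, -0.00031185, -0.0012229 ,
       -0.00093396]), 'joint_torque': array([ 4.84176217e-04, -4.13329554e+01, -2.32509989e+01,  7.29224877e-02,
        4.21392254e-02, -6.62865023e-05]), 'position': array([ 0.26060793, -0.51204622,  0.21320813]), 'ee_rot': array([-0.68748025, -0.16545949,  0.68773227, -0.16437268]), 'ft_force': array([ 0.06865671, -0.2451209 ,  0.06985403]), 'wrist_torque': array([-0.00450059,  0.01154514,  0.00046728]), 'finger_gap': 1.0011023331006603}
```

View pics/t0.png

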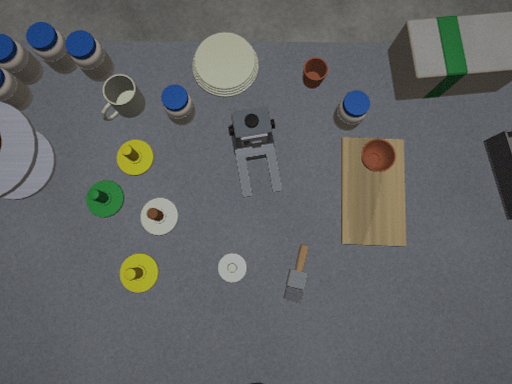

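View pics/s0.png

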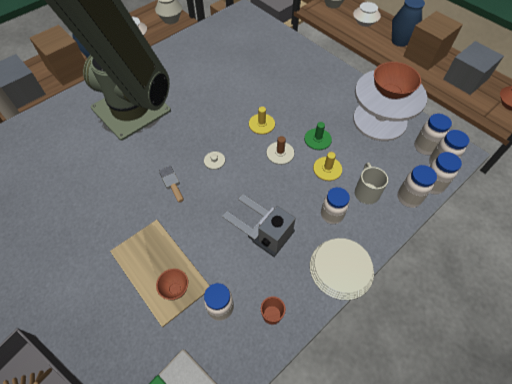

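Top view: the target is the white disc with brown knob at (159,216). Possible confusions are the yellow lids at (135,157) and (139,273), the green lid at (105,198) and the small all-white lid at (232,268). The gauge is at (257,160), with its mouth facing down and image-up being world +x. The board is at (374,190), with its empty end at the bottom.

```bash
python3 - <<'E'
from h import *
crop('t0',125,95,165,148,4,'c1'); 
crop('s0',210,120,110,140,4,'c2')
a=cv2.imread('pics/c1.png');b=cv2.imread('pics/c2.png')
crop('t0',330,125,90,130,4,'c3')
E
```

```text
(no output)
```

View pics/c1.png

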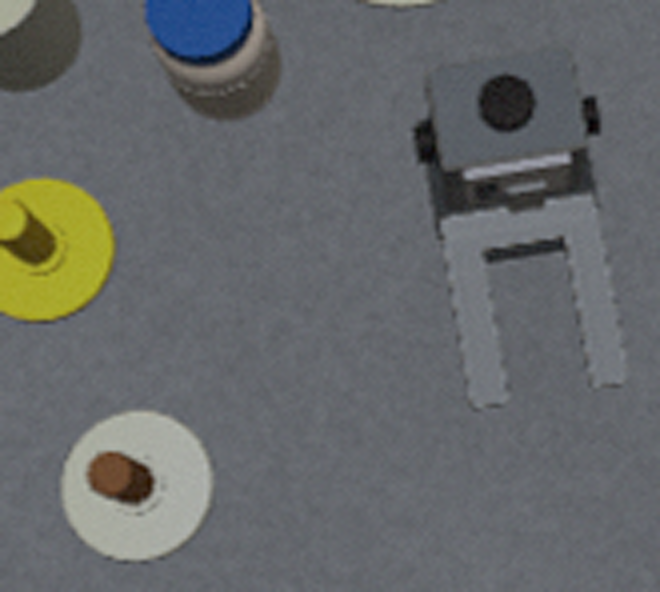

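View pics/c2.png

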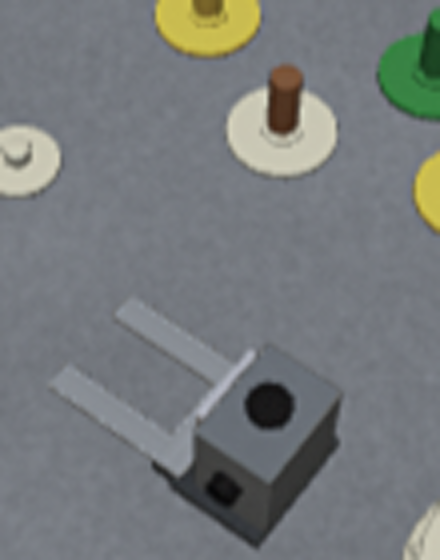

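The crops confirm the target lid: a white disc with a tall brown knob, disc centre c1 (137,485), knob top (112,474). The jaw tips in c1 run from (472,407) to (626,383).

View pics/c3.png

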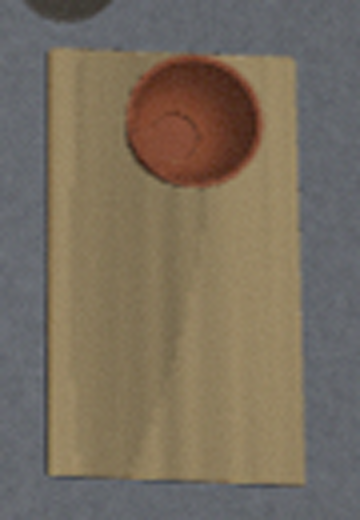

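```bash
cat > m.py <<'E'
from h import *
from scipy.optimize import least_squares
T=load('t0');S=load('s0')
P=lambda u0,v0,x,y:(u0+(x+.5)/4-.5,v0+(y+.5)/4-.5)
print('lid disc',ray(T,*P(125,95,137,485),.008),'knob top',ray(T,*P(125,95,112,474),.074))
print('scene disc',ray(S,*P(210,120,282,131),.008),'knob top',ray(S,*P(210,120,287,76),.074))
print('width',ray(T,*P(125,95,62,485),.008)-ray(T,*P(125,95,212,485),.008))
t=[((-45,47),472,407),((-45,25),508,402),((-45,-25),592,388),((-45,-47),626,383)]
s=[((-45,47),137,297),((-45,25),115,315),((-45,-25),70,366),((-45,-47),50,383)]
h=[((65,47),0,0)]
def g(q,x,y,z):
    c,n=np.cos(q[2]),np.sin(q[2]);return [q[0]+(c*x-n*y)/1e3,q[1]+(n*x+c*y)/1e3,z]
def f(q,v='ts'):
    r=[]
    if 't' in v:
        for (a,b),x,y in t: r+=list(proj(T,g(q,a,b,q[3]))-P(125,95,x,y))
        for (a,b),x,y in [((48,47),443,222),((48,-47),597,198)]: 
            pass
    if 's' in v:
        for (a,b),x,y in s: r+=list(proj(S,g(q,a,b,q[3]))-P(210,120,x,y))
    return np.array(r+[(q[3]-.023)/.004])
for v in ('t','s','ts'):
    o=least_squares(f,[.5,0,.1,.023],args=(v,),x_scale=[.1,.1,.1,.01]);print(v,o.x.round(4),o.fun.round(2))
q=o.x;print('mouth',g(q,-45,0,0),'home',g(q,1,0,0))
E
python3 m.py
```

```text
lid disc [0.49285026 0.24902931 0.008     ] knob top [0.49237598 0.24702924 0.074     ]
scene disc [0.49545377 0.24911704 0.008     ] knob top [0.49475482 0.24988774 0.074     ]
width [-0.00059295  0.0890984   0.        ]
t [0.5907 0.0118 0.1657 0.0227] [-0.27  0.11 -0.06 -0.1  -0.17  0.09  0.5  -0.11 -0.07]
s [0.5929 0.0134 0.1474 0.0231] [-0.33 -0.04  0.28  0.43  0.11 -0.7  -0.06  0.31  0.02]
ts [0.5915 0.0126 0.1589 0.0224] [-0.73 -0.31 -0.52 -0.46 -0.61 -0.13  0.07 -0.27 -1.11 -0.03 -0.43  0.49
 -0.46 -0.54 -0.57  0.52 -0.15]
mouth [np.float64(0.5470460031224865), np.float64(0.00547045279833904), 0] home [np.float64(0.5924667092067938), np.float64(0.012747777774109537), 0]
```

```bash
cat >> h.py <<'E'
from scipy.spatial.transform import Rotation as Ro
def go(p,yaw=None):
    s=bot.sense();R=Ro.from_quat(s['ee_rot']).as_matrix()
    print('t',round(s['clock'],2),'travel mm',(R.T@(np.array(p)-s['position'])*1e3).round(1),'x axis',R[:,0].round(3),'y axis',R[:,1].round(3),'q6',s['joint_pos'][5].round(3))
    if yaw is not None:
        a=np.arctan2(R[1,1],R[0,1]); d=(yaw+np.pi/2-a+np.pi/2)%np.pi-np.pi/2
        print('turn',(-d).round(3),'(other',(-d+np.pi).round(3),(-d-np.pi).round(3),')')
E
python3 - <<'E'
from h import *
go([.494,.249,.18],.16)
T=load('t0');P=lambda x,y:(330+(x+.5)/4-.5,125+(y+.5)/4-.5)
c=np.array([ray(T,*P(*p),.012) for p in [(48,48),(296,57),(304,485),(50,475)]]);print(c.round(4))
m=c.mean(0);d=(c[0]+c[1]-c[2]-c[3])/2;print(np.linalg.norm(d),np.linalg.norm(c[0]-c[1]),'centre',m,'spot',m-.065*d/np.linalg.norm(d),d)
E
```

```text
t 0.1 travel mm [  34.1 -572.3 -553.2] x axis [-0.001  0.001 -1.   ] y axis [ 0.454 -0.891 -0.002] q6 -0.02
turn 0.311 (other 3.452 -2.831 )
[[ 0.6902 -0.1907  0.012 ]
 [ 0.6855 -0.3424  0.012 ]
 [ 0.426  -0.3319  0.012 ]
 [ 0.4308 -0.1836  0.012 ]]
0.25962185538283905 0.15175753164601904 centre [ 0.55810454 -0.26217764  0.012     ] spot [ 0.49314206 -0.25996957  0.012     ] [ 0.25947201 -0.00881945  0.        ]
```

```bash
python3 -m crank '[{"travel":[0,-572,-553],"turn":0.311},{"travel":[0,-572,-553],"turn":0.311},{"travel":[0,-572,-553],"turn":0.311},{"travel":[0,-572,-553],"turn":0.311},{"travel":[0,-572,-553],"turn":0.311},{"travel":[0,-572,-553],"turn":0.311},{"travel":[0,-572,-553],"turn":0.311},{"travel":[0,-572,-553],"turn":0.311},{"travel":[0,-572,-553],"turn":0.311},{"travel":[0,-572,-553],"turn":0.311},{"travel":[0,-572,-553],"turn":0.311},{"travel":[0,-572,-553],"turn":0.311},{"travel":[0,-572,-553],"turn":0.311},{"travel":[0,-572,-553],"turn":0.311},{"travel":[0,-572,-553],"turn":0.311},{"travel":[0,-572,-553],"turn":0.311},{"travel":[0,-572,-553],"turn":0.311},{"travel":[0,-572,-553],"turn":0.311},{"travel":[0,-572,-553],"turn":0.311},{"travel":[0,-572,-553],"turn":0.311}]' 1 40
python3 - <<'E'
from h import *
go([.494,.249,.038],.16)
E
```

```text
clock: 1.77
position: [0.4957, 0.2542, 0.213]
ee_rot: [0.705, 0.059, -0.704, 0.057]
ft_force: [0.8, -0.3, -0.5]
finger_gap: 0.999
t 1.77 travel mm [175.    5.4   2.8] x axis [ 0.001  0.003 -1.   ] y axis [ 0.164 -0.987 -0.003] q6 1.857
turn 0.004 (other 3.146 -3.137 )
```

```bash
python3 -m crank '[{"travel":[30,0,0],"turn":0},{"travel":[60,0,0],"turn":0},{"travel":[90,0,0],"turn":0},{"travel":[110,0,0],"turn":0},{"travel":[110,0,0],"turn":0},{"travel":[110,0,0],"turn":0}]'
python3 - <<'E'
from h import *
go([.494,.249,.038],.16)
s=snap('scene','s1')
u,v=proj(s,[.494,.249,.06]).astype(int);print(u,v)
crop('s1',u-70,v-60,140,110,5,'c4')
t=snap('top','t1')
E
```

```text
clock: 2.27
position: [0.4936, 0.2476, 0.1032]
ee_rot: [-0.704, -0.056, 0.706, -0.057]
ft_force: [-1.0, -0.1, -0.5]
finger_gap: 1.004
t 2.27 travel mm [65.2 -1.4 -0.8] x axis [-0.002 -0.001 -1.   ] y axis [ 0.159 -0.987  0.001] q6 1.855
turn -0.0 (other 3.141 -3.142 )
280 141
```

View pics/c4.png

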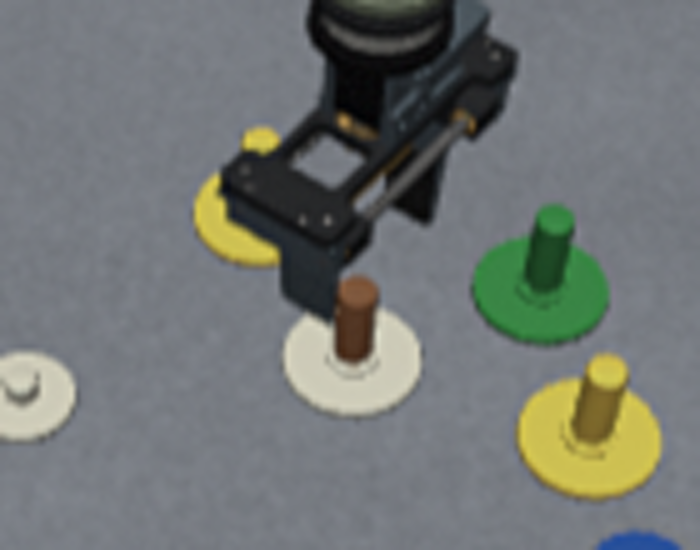

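The open fingers straddle the brown knob (crop (355,300)), so I'll descend and grip.

```bash
python3 -m crank '[{"travel":[25,0,0],"turn":0},{"travel":[45,0,0],"turn":0},{"travel":[58,-1,-1],"turn":0},{"travel":[65,-1,-1],"turn":0},{"travel":[65,-1,-1],"turn":0},{"travel":[65,-1,-1],"turn":0}]'
python3 -m crank '[{"travel":[0,0,0],"turn":0},{"travel":[0,0,0],"turn":0},{"travel":[0,0,0],"turn":0},{"travel":[0,0,0],"turn":0},{"travel":[0,0,0],"turn":0},{"travel":[0,0,0],"turn":0},{"travel":[0,0,0],"turn":0},{"travel":[0,0,0],"turn":0},{"travel":[0,0,0],"turn":0},{"travel":[0,0,0],"turn":0}]' 0 40
python3 - <<'E'
from h import *
s=snap('scene','s2');u,v=proj(s,[.494,.249,.06]).astype(int)
snap('top','t2')
crop('s2',u-70,v-60,140,110,5,'c5')
go([.505,-.001,.038],.16)
s=bot.sense();print(s['position'],s['ft_force'],s['wrist_torque'])
E
```

```text
clock: 2.87
position: [0.496, 0.2496, 0.0401]
ee_rot: [0.706, 0.057, -0.704, 0.056]
ft_force: [-0.4, 0.6, 0.6]
finger_gap: 1.003
clock: 3.7
position: [0.495, 0.2494, 0.0389]
ee_rot: [0.705, 0.056, -0.705, 0.056]
ft_force: [1.1, 0.2, 0.4]
finger_gap: 0.299
t 3.8 travel mm [  0.9 248.9  30. ] x axis [ 0.  0. -1.] y axis [ 0.159 -0.987 -0.   ] q6 1.857
turn -0.0 (other 3.141 -3.142 )
[0.49505309 0.24946487 0.03890573] [-0.17705118  0.11065154 -0.80082581] [ 0.15084782  0.06833803 -0.06037894]
```

Gap 0.299 × 91 mm ≈ 27 mm, so the knob is held. Next I'll slide to a point about 110 mm in front of the gauge origin.

```bash
python3 -m crank '[{"travel":[0,5,4],"turn":0},{"travel":[0,15,10],"turn":0},{"travel":[0,30,18],"turn":0},{"travel":[0,45,26],"turn":0},{"travel":[0,60,36],"turn":0},{"travel":[0,75,44],"turn":0},{"travel":[0,90,50],"turn":0},{"travel":[0,105,52],"turn":0},{"travel":[0,120,52],"turn":0},{"travel":[0,135,52],"turn":0},{"travel":[0,150,52],"turn":0},{"travel":[0,165,52],"turn":0},{"travel":[0,180,52],"turn":0},{"travel":[0,195,52],"turn":0},{"travel":[0,210,52],"turn":0},{"travel":[0,225,52],"turn":0},{"travel":[0,238,52],"turn":0},{"travel":[0,246,52],"turn":0},{"travel":[0,249,52],"turn":0},{"travel":[0,249,52],"turn":0}]'
python3 -m crank '[{"travel":[0,0,0],"turn":0},{"travel":[0,0,0],"turn":0}]'
python3 - <<'E'
from h import *
s=snap('scene','s3');t=snap('top','t3');print(bot.sense())
go([.4829,-.0049,.038],.16)
crop('t3',205,90,110,148,4,'c6');crop('s3',190,130,110,148,4,'c7')
cv2.imwrite('pics/v6.png',np.hstack([cv2.imread('pics/c6.png'),cv2.imread('pics/c7.png')])[:,:880][:, :])
im=cv2.imread('pics/v6.png');cv2.imwrite('pics/v6.png',cv2.resize(im,(800,538)))
E
```

```text
clock: 5.47
position: [0.4827, -0.0057, 0.0389]
ee_rot: [-0.705, -0.056, 0.705, -0.056]
ft_force: [0.8, -0.9, 0.2]
finger_gap: 0.278
clock: 5.63
position: [0.483, -0.0046, 0.0389]
ee_rot: [-0.705, -0.057, 0.705, -0.057]
ft_force: [-0.4, 0.2, -0.0]
finger_gap: 0.275
{'clock': 5.7333, 'joint_pos': array([-3.28671299e-02,  3.66928389e-01,  2.00919323e+00, -3.51350945e-04,
        7.65859440e-01,  1.37746175e+00]), 'qvel': array([ 1.89523912e-03, -7.58715836e-05, -7.72858092e-04,  2.14187950e-03,
        6.91518251e-04, -3.03942516e-04]), 'joint_torque': array([ 4.21714447e-01, -3.69392467e+01, -1.65707445e+01,  2.69284369e-01,
       -2.06359117e-01, -3.78500799e-04]), 'position': array([ 0.48305125, -0.00445781,  0.03890322]), 'ee_rot': array([-0.70467866, -0.05669219,  0.70497098, -0.05683226]), 'ft_force': array([-0.84246073, -0.74502209,  0.05013375]), 'wrist_torque': array([-0.17110618,  0.11208314,  0.02644948]), 'finger_gap': 0.28070665190730293}
t 5.73 travel mm [0.9 0.4 0.2] x axis [-0. -0. -1.] y axis [ 0.16  -0.987  0.   ] q6 1.377
turn 0.001 (other 3.142 -3.141 )
```

View pics/v6.png

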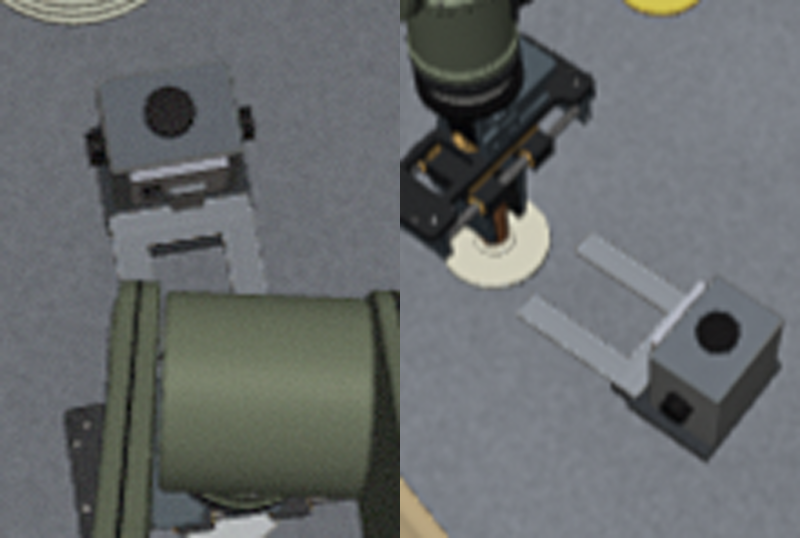

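The lid is in front of the jaws, its knob lined up with the slot (scene half: knob ~(497,225), slot middle ~(560,275) towards (670,340)). I'll slide in to just short of the stop.

```bash
python3 -m crank '[{"travel":[0,0,-5],"turn":0},{"travel":[0,0,-13],"turn":0},{"travel":[0,0,-22],"turn":0},{"travel":[0,0,-31],"turn":0},{"travel":[0,0,-40],"turn":0},{"travel":[0,0,-49],"turn":0},{"travel":[0,0,-58],"turn":0},{"travel":[0,0,-67],"turn":0},{"travel":[0,0,-76],"turn":0},{"travel":[0,0,-85],"turn":0},{"travel":[0,0,-93],"turn":0},{"travel":[0,0,-99],"turn":0},{"travel":[0,0,-103],"turn":0},{"travel":[0,0,-104],"turn":0},{"travel":[0,0,-104],"turn":0},{"travel":[0,0,-104],"turn":0}]'
python3 - <<'E'
from h import *
s=snap('scene','s4');print(bot.sense()['ft_force'],bot.sense()['wrist_torque']);go([.5925,.0127,.038],.16)
crop('s4',190,120,140,110,5,'c8')
E
```

```text
clock: 7.07
position: [0.5867, 0.0118, 0.039]
ee_rot: [0.706, 0.056, -0.704, 0.056]
ft_force: [0.3, -0.8, -0.8]
finger_gap: 0.278
[ 0.42272154 -0.67700453 -1.28519756] [ 0.01991742 -0.09962243  0.05153241]
t 7.12 travel mm [ 1.  0. -6.] x axis [ 0.002  0.    -1.   ] y axis [ 0.159 -0.987  0.   ] q6 1.412
turn -0.0 (other 3.141 -3.142 )
```

View pics/c8.png

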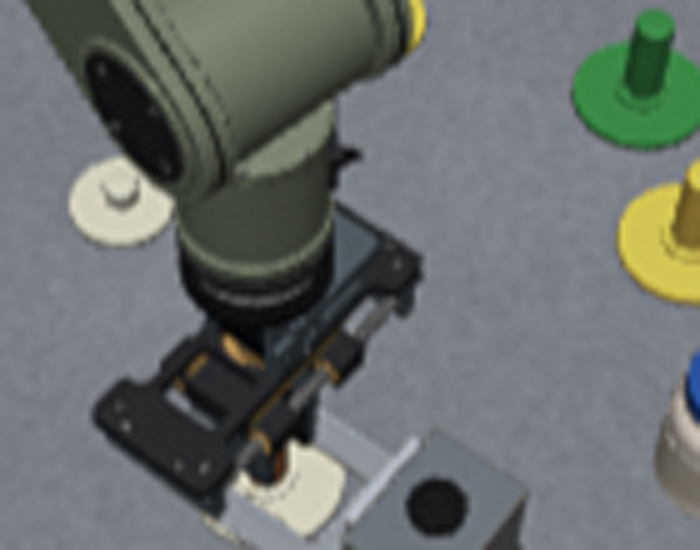

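The lid is under the jaws and not yet at the stop. I'll creep forward, watching the force.

```bash
python3 -m crank '[{"travel":[0,0,-1],"turn":0},{"travel":[0,0,-2],"turn":0},{"travel":[0,0,-3],"turn":0},{"travel":[0,0,-4],"turn":0},{"travel":[0,0,-4],"turn":0},{"travel":[0,0,-4],"turn":0}]'
python3 -m crank '[{"travel":[0,0,-1],"turn":0},{"travel":[0,0,-1],"turn":0},{"travel":[0,0,-1],"turn":0}]'
python3 -m crank '[{"travel":[0,0,-1],"turn":0},{"travel":[0,0,-1],"turn":0},{"travel":[0,0,-1],"turn":0}]'
```

```text
clock: 7.62
position: [0.59, 0.0124, 0.0389]
ee_rot: [0.705, 0.056, -0.705, 0.056]
ft_force: [-1.7, -0.1, 0.4]
finger_gap: 0.279
clock: 7.87
position: [0.5911, 0.0125, 0.0389]
ee_rot: [0.705, 0.056, -0.705, 0.056]
ft_force: [-1.2, -0.0, 0.9]
finger_gap: 0.275
clock: 8.12
position: [0.5921, 0.0127, 0.0389]
ee_rot: [0.705, 0.056, -0.705, 0.056]
ft_force: [-1.4, -0.7, -0.4]
finger_gap: 0.275
```

```bash
for i in 1 2; do python3 -m crank '[{"travel":[0,0,-1],"turn":0},{"travel":[0,0,-1],"turn":0},{"travel":[0,0,-1],"turn":0}]'; done
python3 -m crank '[{"travel":[0,0,-0.5],"turn":0},{"travel":[0,0,-0.5],"turn":0},{"travel":[0,0,-0.5],"turn":0}]'
```

```text
clock: 8.37
position: [0.5932, 0.0129, 0.0389]
ee_rot: [0.705, 0.056, -0.705, 0.056]
ft_force: [-2.3, -0.5, -0.6]
finger_gap: 0.281
clock: 8.62
position: [0.5936, 0.013, 0.0389]
ee_rot: [-0.705, -0.056, 0.705, -0.056]
ft_force: [-2.7, -0.9, 0.8]
finger_gap: 0.278
clock: 8.87
position: [0.5937, 0.013, 0.039]
ee_rot: [-0.704, -0.056, 0.705, -0.056]
ft_force: [-4.4, -0.8, 3.1]
finger_gap: 0.278
```

Position stalled at 0.5937 while the force rose to −4.4 N, so the lid is home. I'll relieve the push, take a force baseline and lift.

```bash
cat >> h.py <<'E'
def avg(n=6):
    L=[]
    for i in range(n):
        bot.snapshot('top');s=bot.sense();L.append(np.r_[s['position']*1e3,s['ft_force']])
    L=np.array(L);print('t',round(s['clock'],2),'pos mm',L.mean(0)[:3].round(2),'F',L.mean(0)[3:].round(2),'sd',L.std(0)[5].round(2))
E
python3 -m crank '[{"travel":[0,0,1.2],"turn":0},{"travel":[0,0,1.2],"turn":0}]' >/dev/null
python3 -c 'from h import *;avg()'
python3 -m crank '[{"travel":[-1,0,0],"turn":0},{"travel":[-2,0,0],"turn":0},{"travel":[-3,0,0],"turn":0},{"travel":[-4,0,0],"turn":0},{"travel":[-4,0,0],"turn":0},{"travel":[-4,0,0],"turn":0}]' >/dev/null
python3 -c 'from h import *;avg()'
```

```text
t 9.33 pos mm [593.6   12.96  38.93] F [-1.21 -0.32  0.23] sd 0.35
t 10.13 pos mm [593.19  12.89  42.9 ] F [-0.22 -0.11 -2.46] sd 0.47
```

```bash
python3 -m crank '[{"travel":[-0.5,0,0],"turn":0},{"travel":[-1,0,0],"turn":0},{"travel":[-1.5,0,0],"turn":0},{"travel":[-1.5,0,0],"turn":0}]' >/dev/null
python3 -c 'from h import *;avg(4)'
for i in 1 2; do python3 -m crank '[{"travel":[-0.5,0,0],"turn":0},{"travel":[-1,0,0],"turn":0},{"travel":[-1,0,0],"turn":0}]' >/dev/null
python3 -c 'from h import *;avg(4)'; done
```

```text
t 10.67 pos mm [593.23  12.89  44.49] F [ 0.    0.04 -2.12] sd 0.42
t 11.12 pos mm [593.22  12.88  45.48] F [ 0.1  -0.33 -2.45] sd 0.45
t 11.57 pos mm [593.23  12.89  46.5 ] F [-0.12  0.27 -2.5 ] sd 0.6
```

```bash
for i in 1 2 3; do python3 -m crank '[{"travel":[-0.5,0,0],"turn":0},{"travel":[-1,0,0],"turn":0},{"travel":[-1,0,0],"turn":0}]' >/dev/null
python3 -c 'from h import *;avg(4)'; done
```

```text
t 12.02 pos mm [593.24  12.89  47.49] F [-0.18 -0.02 -2.24] sd 0.5
t 12.47 pos mm [593.22  12.9   48.47] F [-0.15  0.19 -2.62] sd 0.49
t 12.92 pos mm [593.22  12.9   49.47] F [ 0.28 -0.17 -2.57] sd 0.4
```

```bash
for i in 1 2 3; do python3 -m crank '[{"travel":[-0.5,0,0],"turn":0},{"travel":[-1,0,0],"turn":0},{"travel":[-1,0,0],"turn":0}]' >/dev/null
python3 -c 'from h import *;avg(4)'; done
```

```text
t 13.37 pos mm [593.12  12.89  50.32] F [ 0.34  0.   -3.43] sd 0.28
t 13.82 pos mm [593.09  12.89  51.14] F [ 1.28  0.23 -6.43] sd 0.66
t 14.27 pos mm [593.08  12.89  52.07] F [  0.72   0.24 -10.5 ] sd 0.58
```

Contact is at z ≈ 50.1 mm with a slope of ≈ 4 N/mm, as specified. About 1.4 mm more gives 13 N. Then hold for over 2 s.

```bash
python3 -m crank '[{"travel":[-0.5,0,0],"turn":0},{"travel":[-1,0,0],"turn":0},{"travel":[-1.4,0,0],"turn":0},{"travel":[-1.4,0,0],"turn":0}]' >/dev/null
python3 -c 'from h import *;avg(8)'
```

```text
t 15.0 pos mm [593.04  12.89  53.48] F [  2.95   0.14 -15.86] sd 0.4
```

```bash
python3 -m crank '[{"travel":[0.1,0,0],"turn":0},{"travel":[0.1,0,0],"turn":0},{"travel":[0.1,0,0],"turn":0},{"travel":[0.1,0,0],"turn":0},{"travel":[0.1,0,0],"turn":0},{"travel":[0.1,0,0],"turn":0},{"travel":[0.1,0,0],"turn":0},{"travel":[0.1,0,0],"turn":0},{"travel":[0.1,0,0],"turn":0},{"travel":[0.1,0,0],"turn":0},{"travel":[0.1,0,0],"turn":0},{"travel":[0.1,0,0],"turn":0},{"travel":[0.1,0,0],"turn":0},{"travel":[0.1,0,0],"turn":0},{"travel":[0.1,0,0],"turn":0},{"travel":[0.1,0,0],"turn":0},{"travel":[0.1,0,0],"turn":0},{"travel":[0.1,0,0],"turn":0},{"travel":[0.1,0,0],"turn":0},{"travel":[0.1,0,0],"turn":0}]' >/dev/null
python3 -c 'from h import *;avg(12)'
```

```text
t 17.27 pos mm [593.08  12.9   53.71] F [  1.42  -0.18 -16.99] sd 0.5
```

The load crept up to about 14.5 N as the arm settled. I'll trim down 0.4 mm to 13 N and hold again for a full steady two seconds.

```bash
python3 -m crank '[{"travel":[0.4,0,0],"turn":0},{"travel":[0.4,0,0],"turn":0},{"travel":[0.4,0,0],"turn":0}]' >/dev/null
python3 -c 'from h import *;avg(10);avg(20);avg(20)'
```

```text
t 18.02 pos mm [593.11  12.89  53.38] F [  0.23  -0.28 -15.09] sd 0.56
t 19.02 pos mm [593.11  12.89  53.33] F [ -0.03  -0.16 -15.19] sd 0.5
t 20.02 pos mm [593.13  12.89  53.32] F [ -0.52  -0.1  -15.08] sd 0.37
```

13 N held steadily for over 2 s. Now lower to mid clearance (underside 5 mm up) and back out.

```bash
python3 -m crank '[{"travel":[1,0,0],"turn":0},{"travel":[3,0,0],"turn":0},{"travel":[5,0,0],"turn":0},{"travel":[7,0,0],"turn":0},{"travel":[9,0,0],"turn":0},{"travel":[9,0,0],"turn":0}]'
python3 -m crank '[{"travel":[0,0,4],"turn":0},{"travel":[0,0,10],"turn":0},{"travel":[0,0,18],"turn":0},{"travel":[0,0,27],"turn":0},{"travel":[0,0,36],"turn":0},{"travel":[0,0,45],"turn":0},{"travel":[0,0,54],"turn":0},{"travel":[0,0,63],"turn":0},{"travel":[0,0,72],"turn":0},{"travel":[0,0,81],"turn":0},{"travel":[0,0,90],"turn":0},{"travel":[0,0,99],"turn":0},{"travel":[0,0,107],"turn":0},{"travel":[0,0,112],"turn":0},{"travel":[0,0,115],"turn":0},{"travel":[0,0,115],"turn":0},{"travel":[0,0,115],"turn":0}]'
python3 - <<'E'
from h import *
avg(4);go([.4931,-.260,.1],-.034)
s=snap('scene','s5');t=snap('top','t5')
a=cv2.imread('pics/s5.png')[120:256,160:300];b=cv2.imread('pics/t5.png')[90:226,320:430]
cv2.imwrite('pics/v9.png',cv2.resize(np.hstack([a,b]),None,fx=3.1,fy=3.1,interpolation=cv2.INTER_CUBIC))
E
```

```text
clock: 20.52
position: [0.5949, 0.0127, 0.0487]
ee_rot: [0.707, 0.056, -0.703, 0.057]
ft_force: [-6.7, -0.7, 13.4]
finger_gap: 0.275
clock: 21.93
position: [0.4801, -0.0054, 0.0445]
ee_rot: [0.705, 0.056, -0.705, 0.056]
ft_force: [0.2, 0.2, -3.0]
finger_gap: 0.275
t 22.13 pos mm [480.28  -5.37  44.42] F [ 0.05 -0.17 -2.95] sd 0.24
t 22.13 travel mm [-55.6 253.5  27.8] x axis [ 0.001 -0.    -1.   ] y axis [ 0.159 -0.987  0.   ] q6 1.376
turn 0.194 (other 3.335 -2.948 )
```

View pics/v9.png

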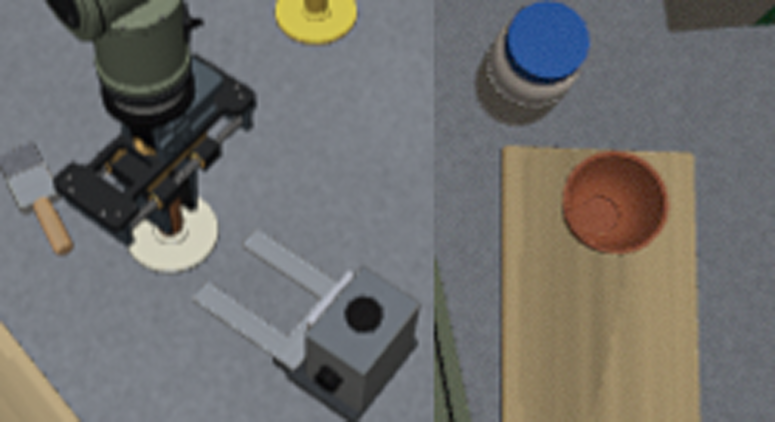

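The lid is clear of the jaws. Carry it to the board's empty end.

```bash
python3 -m crank '[{"travel":[-8,0,0],"turn":0},{"travel":[-22,2,0],"turn":0},{"travel":[-36,10,2],"turn":0},{"travel":[-48,22,5],"turn":0},{"travel":[-55,38,8],"turn":0},{"travel":[-56,54,10],"turn":0},{"travel":[-56,71,12],"turn":0},{"travel":[-56,88,14],"turn":0},{"travel":[-56,105,16],"turn":0},{"travel":[-56,122,18],"turn":0},{"travel":[-56,139,20],"turn":0},{"travel":[-56,156,22],"turn":0},{"travel":[-56,173,24],"turn":0},{"travel":[-56,190,26],"turn":0},{"travel":[-56,207,28],"turn":0},{"travel":[-56,224,28],"turn":0},{"travel":[-56,238,28],"turn":0},{"travel":[-56,248,28],"turn":0},{"travel":[-56,253,28],"turn":0},{"travel":[-56,253,28],"turn":0}]'
python3 -m crank '[{"travel":[8,0,0],"turn":0},{"travel":[20,0,0],"turn":0},{"travel":[30,0,0],"turn":0},{"travel":[38,0,0],"turn":0},{"travel":[42,0,0],"turn":0},{"travel":[43,0,0],"turn":0},{"travel":[43,0,0],"turn":0},{"travel":[43,0,0],"turn":0}]'
python3 - <<'E'
from h import *
avg(4);go([.4931,-.260,.0509])
s=snap('scene','s6');crop('s6',90,190,140,110,5,'c10')
E
```

```text
clock: 23.9
position: [0.4925, -0.2604, 0.1004]
ee_rot: [0.705, 0.056, -0.705, 0.056]
ft_force: [0.4, -0.7, -2.0]
finger_gap: 0.279
clock: 24.57
position: [0.4926, -0.2597, 0.0577]
ee_rot: [0.705, 0.056, -0.705, 0.057]
ft_force: [-0.3, -1.0, -3.0]
finger_gap: 0.279
t 24.77 pos mm [ 492.65 -259.82   57.86] F [ 0.15  0.06 -1.94] sd 0.2
t 24.77 travel mm [ 6.9  0.3 -0.5] x axis [ 0.001 -0.001 -1.   ] y axis [ 0.159 -0.987  0.001] q6 0.905
```

View pics/c10.png

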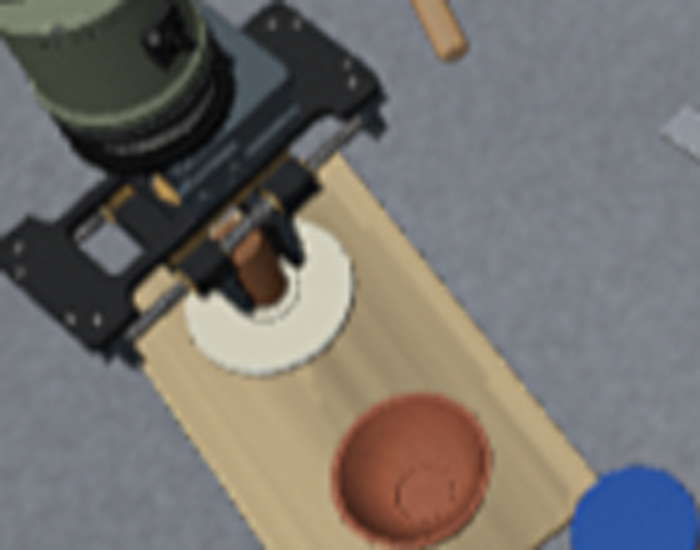

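The lid hovers over the empty end of the board, well clear of the bowl. Lower it gently.

```bash
python3 -m crank '[{"travel":[2,0,0],"turn":0},{"travel":[4,0,0],"turn":0},{"travel":[5,0,0],"turn":0},{"travel":[5.5,0,0],"turn":0},{"travel":[6,0,0],"turn":0},{"travel":[6.3,0,0],"turn":0},{"travel":[6.3,0,0],"turn":0}]'
python3 -c 'from h import *;avg(5)'
python3 -m crank '[{"travel":[0.3,0,0],"turn":0},{"travel":[0.6,0,0],"turn":0},{"travel":[0.6,0,0],"turn":0}]'
python3 -c 'from h import *;avg(5)'
```

```text
clock: 25.4
position: [0.4923, -0.2596, 0.051]
ee_rot: [-0.705, -0.056, 0.705, -0.056]
ft_force: [-0.1, 0.0, -1.9]
finger_gap: 0.278
t 25.65 pos mm [ 492.32 -259.67   51.09] F [ 0.45  0.31 -2.17] sd 0.37
clock: 25.9
position: [0.4926, -0.2597, 0.0509]
ee_rot: [0.705, 0.056, -0.705, 0.057]
ft_force: [-0.0, 2.0, 0.7]
finger_gap: 0.278
t 26.15 pos mm [ 492.56 -259.65   50.87] F [0.08 1.15 2.28] sd 0.5
```

Touchdown (force went from −2.2 to +2.3 N). Release and rise.

```bash
python3 -m crank '[{"travel":[-0.3,0,0],"turn":0},{"travel":[-0.3,0,0],"turn":0}]'|head -1
python3 -m crank '[{"travel":[0,0,0],"turn":0},{"travel":[0,0,0],"turn":0},{"travel":[0,0,0],"turn":0},{"travel":[0,0,0],"turn":0},{"travel":[0,0,0],"turn":0},{"travel":[0,0,0],"turn":0},{"travel":[0,0,0],"turn":0},{"travel":[0,0,0],"turn":0}]' 0.8
python3 -m crank '[{"travel":[-5,0,0],"turn":0},{"travel":[-15,0,0],"turn":0},{"travel":[-30,0,0],"turn":0},{"travel":[-50,0,0],"turn":0},{"travel":[-75,0,0],"turn":0},{"travel":[-100,0,0],"turn":0},{"travel":[-125,0,0],"turn":0},{"travel":[-140,0,0],"turn":0},{"travel":[-140,20,20],"turn":0},{"travel":[-140,50,50],"turn":0},{"travel":[-140,80,80],"turn":0},{"travel":[-140,110,100],"turn":0},{"travel":[-140,140,100],"turn":0},{"travel":[-140,160,100],"turn":0},{"travel":[-140,160,100],"turn":0},{"travel":[-140,160,100],"turn":0}]'
python3 - <<'E'
from h import *
avg(3)
s=snap('scene','s7');t=snap('top','t7')
a=cv2.imread('pics/s7.png')[100:320,90:310];b=cv2.imread('pics/t7.png')[90:310,230:430]
cv2.imwrite('pics/v11.png',cv2.resize(np.hstack([a,b]),None,fx=1.9,fy=1.9,interpolation=cv2.INTER_CUBIC))
E
```

```text
clock: 26.32
clock: 26.98
position: [0.4923, -0.2596, 0.0507]
ee_rot: [0.705, 0.056, -0.705, 0.056]
ft_force: [1.1, 0.2, -0.6]
finger_gap: 0.797
clock: 28.32
position: [0.4188, -0.4341, 0.1912]
ee_rot: [0.705, 0.056, -0.705, 0.056]
ft_force: [-0.2, -0.3, -0.9]
finger_gap: 0.803
t 28.47 pos mm [ 418.87 -432.68  191.17] F [-0.16  0.12 -0.18] sd 0.17
```

View pics/v11.png

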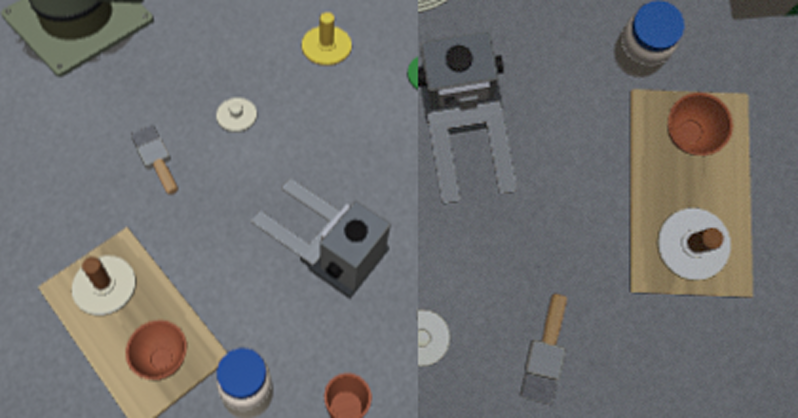

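The lid sits flat on the empty end of the board (top half: (695,243)) and the knob is upright. The bowl, gauge, brush and jars haven't moved.

```bash
python3 - <<'E'
from h import *
t=load('t7');print('lid',ray(t,375.8,217.9,.02))
print(bot.hand_in())
E
```

```text
lid [ 0.49029833 -0.26257027  0.02      ]
the job is handed in; nothing more can be done
None
```

I slid the lid along the bench to the stop, pulled its knob to about 13 N, and set it down flat on the empty end of the board. The job was handed in at about 28.5 s, and no verdict was reported.

- **Stop:** the lid stalled at the stop while the push rose to about 4 N. I eased that push off before pulling.
- **Pull:** the load first crept from about 13.4 to 14.5 N over roughly 2 s as the arm settled. I trimmed it down and held 12.6–13 N for over 2 s. Wrist force and fork rise agree on that figure (about 3.25 mm at 4 N/mm). The highest load I measured was about 14.5 N, against the 20 N limit.
- **Lowering:** one reading while lowering the lid out of the pull showed a brief 13 N upward force. I took it to be from the arm's motion, and the next readings showed only the lid's weight.
- **Placing:** the lid came out through the open mouth of the jaws and touched down with about 2 N. The last picture shows it flat with the knob upright, about 4 mm from the board spot by my measurement. The gauge, bowl, nearby jar, brush and small lid looked unmoved, and the gripper was clear of everything.

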